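Seat two spacers by length, then hold a rocker lever level over its setting fixture

ROBOT

A 6-joint arm with a two-finger parallel gripper is mounted at the origin on a cart in front of the work surface, level with it; the furniture and walls round the work are solid. World frame = base frame: x ahead of the robot, y to its left, z up, the work surface at z = 0. Lengths are in m, angles in rad, forces in N, time in s.
With the tool pointing down it reaches from about 0.3 to 0.875 m from the base axis. Payload 6.4 kg.
Tool frame: the origin (TCP) lies where the fingers leave the gripper's body, on its centre line; the fingertips stand 73 mm ahead of it and the grasp point (between the pads) lies 54 mm ahead of it; z points along the fingers, y is the line along which they close (so a half turn about z gives the same grasp; the last joint's range is limited). The gripper opens to 85 mm and grips with 20 to 120 N. Pads are 22 mm wide; open, the fingers measure 114 mm over their backs; the gripper's body (76 mm by 85 mm) begins 54 mm behind the grasp point. The pads swing forward as they close: fully open they stand 13 mm farther back than shut.
Start: joints at [0.907, 0.181, 1.607, -0, 1.354, -0.206], TCP at [0.254, 0.516, 0.304] pointing down, gripper open.
Joint ranges: [-2.99, 2.99], [-0.89, 2.07], [0.3, 2.58], [-1.14, 4.28], [0, 2.63], [-3.12, 3.12]. Speed limits (rad/s): [2.57, 2.57, 3.01, 3.14, 3.14, 3.14].

INTERFACE

Orientations are given as a unit quaternion [w, x, y, z].
In Python, from bench import ctrl gives the robot as it stands.
- The arm moves only by the tool carry_out, never from a script. Its argument "steps" is one flat list of numbers, 7 for each row, row after row: the shift along the tool's x, y, z in m, then the turn, a rotation vector about the tool's x, y, z in rad, then the opening, from 0 (shut) to 1 (fully open). In form: [dx, dy, dz, wx, wy, wz, claw, dx, dy, dz, wx, wy, wz, claw, ...]. A call has 1 to 20 rows; each row is the pose to reach, as a shift and turn from the pose commanded when the call began, along the tool's axes at that moment; what a row does not reach only later rows make up. A row lasts 1/10 s, in which the tool goes at most 50 mm and 8.59 degrees, less where a joint would pass 70% of its speed; a pose out of reach is approached as far as the arm can. A call with a gripper value outside its range is refused whole. The fingers move at their own pace and stop on an object; the grip force is fixed at half the most. Time passes only in rows, so rows that repeat a pose let the fingers close. It gives the time, the measured TCP pose, the force, the opening and the grip force at its end, in the units of the state.
- ctrl.get_obs(): the state, without advancing time (a new reading comes with each control period).
- ctrl.camera(name): name is "side" or "top"; returns the picture (480x640x3 uint8, red, green, blue); there is no depth.
- ctrl.camera_params(name): a dict with "vertical_fov" (degrees; the focal length in pixels is half the picture's height over the tangent of half this angle, whatever the lens; pixels are square), "cx", "cy" (the principal point, pixels), "k1" (the pictures are not rectified: a ray, as slopes to the right and down, at radius r is drawn at 1 + k1 r^2 times it, then the intrinsics apply), "cam_to_world" (4x4, takes a point from camera to world coordinates). Camera axes: x right, y down, z forward; pixel columns grow to the right and rows downward; lengths in m; the calibration is good to about 2 mm. A picture is of the moment at which its call begins. camera_params takes no time and is no camera call.
- ctrl.hand_in(): hands the job in; it is judged then, once.
The state is a dict: "time_s": time; "q": joint angles; "dq": joint speeds; "joint_efforts": joint torques, N m; "eef_pos": TCP position; "eef_rot": TCP orientation; "wrist_force": force on the tool from outside, world axes, zero at the start; "torque": the same for the moment, N m; "opening": opening from 0.0 (shut) to 1.0 (fully open); "grasp_force": force on a finger pad.
Only numpy, scipy, OpenCV 4.12 (cv2) and the standard library are available. Lean on these libraries where they do the work, as an engineer would, in place of code of your own. Each camera call takes 0.05 s, during which the arm holds its last target. There are 200 camera calls.

TASK

Sort the two loose brass spacers by length: stand the tall one in the empty pocket of the fixture's low step and the short one in the empty pocket of its high step, each beside its match. Then lift the cast lever by its balance point (yellow band) and hold it level and still over the fixture, turned so that the hub is over the row of short spacers and the yoke over the row of tall ones, about 4 cm clear above the spacer tops. Finish while still holding it there, and leave the other parts on the bench as they lie.

Things in the scene. Friction and masses are not known exactly. Their poses are not given: they have to be found in the camera images.
- fixture: Blue stepped block fixed to the bench, 184 x 84 mm. Origin: centre of its underside; long axis x. Low step (14 mm high) at +x, high step (29 mm) at -x, step face at x = 16 mm. Each step has a row of two places at y = +24 and -24 mm: at y = -24 mm a fixed seated spacer (tall at x = 68, short at x = -68 mm), at y = +24 mm an empty pocket. Seated spacer tops are flush, 54 mm above the bench.
- tall_pocket (a point): Centre of the floor of the empty pocket in the low step (9 mm above the bench). Pocket 34 mm across, 5 mm deep, slightly chamfered. For the tall spacer. Axes as the fixture.
- short_pocket (a point): Centre of the floor of the empty pocket in the high step (24 mm above the bench). Pocket 34 mm across, 5 mm deep, slightly chamfered. For the short spacer. Axes as the fixture.
- tall_row (a point): Point midway between the two tall spacer places, at the height of the spacer tops (54 mm above the bench).
- short_row (a point): Point midway between the two short spacer places, at the height of the spacer tops (54 mm above the bench).
- tall_spacer: Loose brass spacer with a dark bore, standing upright, 28 mm diameter, 45 mm tall. Origin: centre of its underside; z up its axis. About 0.12 kg.
- short_spacer: Loose brass spacer with a dark bore, standing upright, 28 mm diameter, 30 mm tall. Origin: centre of its underside; z up its axis. About 0.08 kg.
- lever: Dark cast lever lying flat, 167 mm long, 0.35 to 0.7 kg. Origin: under its balance point, level with its underside; x along the arm from hub to yoke, z up. Heavy hub (44 mm dia, 34 high) at x = -45.5 mm; yoke at x = 90.5 mm: cross-bar 66 mm wide on two feet (18 mm dia, y = +-24). Arm 14 mm wide, from 16 to 30 mm above the underside. A yellow band 10 mm wide marks the balance point.
- lever_hub (a point): Centre of the hub's underside, on the lever.
- lever_yoke (a point): Midway between the undersides of the yoke's two feet, on the lever.
- nozzle_holder: Bystander: injector nozzle holder lying on the bench, 22 x 105 x 24 mm, long in its y. Origin: centre of its underside.
- marker: Bystander: white marker pen with a blue cap lying on the bench, 15 x 127 x 15 mm, long in its y. Origin: centre of its underside.
- seat_1: Bystander: small dark valve seat, 26 mm diameter, 14 mm high. Origin: centre of its underside.
- tappet_1: Bystander: pale roller tappet, 41 x 30 x 34 mm. Origin: centre of its underside.
- bench_vice: Obstacle, fixed: the vice at the bench's front edge left of the work, with a grey injection pump clamped in it. Vice and pump reach from x = 0.14 to 0.67 m and y = -0.16 to 0.08 m in the robot's frame; the pump, at x 0.29 to 0.42, stands up to 0.37 m above the bench, the vice jaws behind it (to x = 0.55) up to 0.22 m, the rest 0.10 m.

How it is judged:
On the way:
1. both loose spacers stand in the pockets of their own length, let go (horizontal distance between tall_spacer and tall_pocket below 0.006 m and z of tall_spacer in the frame of tall_pocket below 0.0035 m and angle between each of tall_spacer, short_spacer's own z axis and vertical below 0.08 rad and contact force between each of tall_spacer, short_spacer and the fingers below 0.2 N and linear speed of each of tall_spacer, short_spacer below 0.02 m/s and horizontal distance between short_spacer and short_pocket below 0.006 m and z of short_spacer in the frame of short_pocket below 0.0035 m), for 0.2 s.
At the end, for the whole second after the job is handed in: Spacers upright, released, on the floor of their pockets within 6 mm of centre; lever held within 12 mm of its balance point, still, level to 4 degrees, hub and yoke within 15 mm over the middles of the short and tall rows, underside 20 to 70 mm above the spacer tops, touching nothing else (all of step 1 and horizontal distance between lever_hub and short_row below 0.015 m and horizontal distance between lever_yoke and tall_row below 0.015 m and height (world z) of lever between 0.074 and 0.124 m and angle between lever's own z axis and vertical below 0.07 rad and x of the grasp point in the frame of lever between -0.012 and 0.012 m and contact force between lever and the fingers above 1 N and contact force between lever and fixture below 0.1 N and contact force between lever and tall_spacer below 0.1 N and contact force between lever and short_spacer below 0.1 N and linear speed of lever below 0.02 m/s and angular speed of lever below 0.1 rad/s); the arm keeps its last pose, push and grip.
It fails at once if the injector nozzle holder is shifted by more than 3 cm (distance of nozzle_holder from where it was at the start of the episode above 0.03 m).
It fails at once if the marker pen is shifted by more than 3 cm (distance of marker from where it was at the start of the episode above 0.03 m).
It fails at once if the small dark valve seat is shifted by more than 3 cm (distance of seat_1 from where it was at the start of the episode above 0.03 m).
It fails at once if the roller tappet is shifted by more than 3 cm (distance of tappet_1 from where it was at the start of the episode above 0.03 m).
It also fails if it takes over 72 s, if anything falls off the work surface, if the arm or the gripper's body presses on something with over 40 N, if the wrist force passes 120 N, or if a joint passes its speed limit or range.

## Working session

There is one attempt and no reset: what is moved stays moved. The work goes in short steps, Python scripts to look and compute and a tool call to move; the robot and the scene stay as the last step left them, time stands still between calls to the robot, and variables do not carry over. Pictures are saved under pics/ and viewed, at most 13 in all, crops included, and the job is handed in when it is done.

Besides the shell and the picture viewer there is one more tool, called after "Request:" by a JSON object that holds its "method" and its "body", one argument or row to a line. carry_out: Moves the arm, as the interface text tells. Its arguments: {"type":"object","properties":{"steps":{"type":"array"}},"required":["steps"]}

```bash
mkdir -p pics
cat > h.py <<'E'
import numpy as np, cv2
from bench import ctrl
def grab(n,f=None):
    im=np.asarray(ctrl.camera(n))
    if f: cv2.imwrite(f'pics/{f}.png',im[:,:,::-1])
    return im
def K(n):
    p=ctrl.camera_params(n); f=240/np.tan(np.radians(p['vertical_fov'])/2)
    return p,f,np.array(p['cam_to_world'])
def ray(n,uv):
    p,f,T=K(n); d=np.array([(uv[0]-p['cx'])/f,(uv[1]-p['cy'])/f]); s=d.copy()
    for _ in range(30): s=d/(1+p['k1']*(s@s))
    return T[:3,3],T[:3,:3]@np.array([s[0],s[1],1])
def onz(n,uv,z):
    o,d=ray(n,uv); return o+d*(z-o[2])/d[2]
def proj(n,P):
    p,f,T=K(n); c=T[:3,:3].T@(np.array(P)-T[:3,3]); s=c[:2]/c[2]; s=s*(1+p['k1']*(s@s))
    return np.array([p['cx'],p['cy']])+f*s
E
python3 - <<'E'
from h import *
for n in('top','side'):
    grab(n,n+'0'); p,f,T=K(n); print(n,f,p['cx'],p['cy'],p['k1'],T.round(3).tolist())
o=ctrl.get_obs(); print({k:np.round(v,3) for k,v in o.items()})
E
```

```text
top 545.5257361115466 315.6581259165368 235.12248043227243 0.01885969533690592 [[-0.011, -0.996, 0.085, 0.438], [-1.0, 0.01, -0.006, -0.257], [0.005, -0.085, -0.996, 0.881], [0.0, 0.0, 0.0, 1.0]]
side 517.7898477605279 320.0256184192481 238.10265505646694 -0.09830123287842812 [[0.93, -0.318, 0.183, 0.314], [-0.366, -0.783, 0.503, -0.858], [-0.017, -0.535, -0.845, 0.91], [0.0, 0.0, 0.0, 1.0]]
{'time_s': np.float64(0.1), 'q': array([ 0.907,  0.181,  1.608, -0.   ,  1.354, -0.206]), 'dq': array([-0.002, -0.001, -0.001, -0.   ,  0.002,  0.001]), 'joint_efforts': array([-1.0000e-03, -4.4588e+01, -3.5223e+01, -0.0000e+00,  4.0000e-03,
        0.0000e+00]), 'eef_pos': array([0.254, 0.515, 0.303]), 'eef_rot': array([-0.   ,  0.227,  0.974, -0.001]), 'wrist_force': array([-0.391,  0.048, -0.656]), 'torque': array([ 0.001, -0.006,  0.05 ]), 'grasp_force': np.float64(0.0), 'opening': np.float64(1.0)}
```

View pics/top0.png

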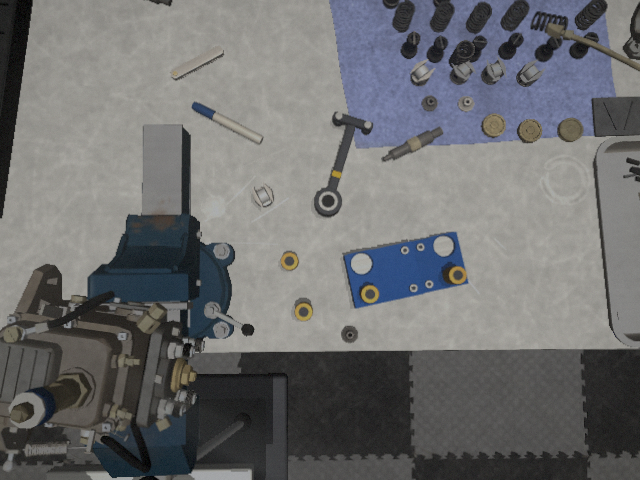

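View pics/side0.png

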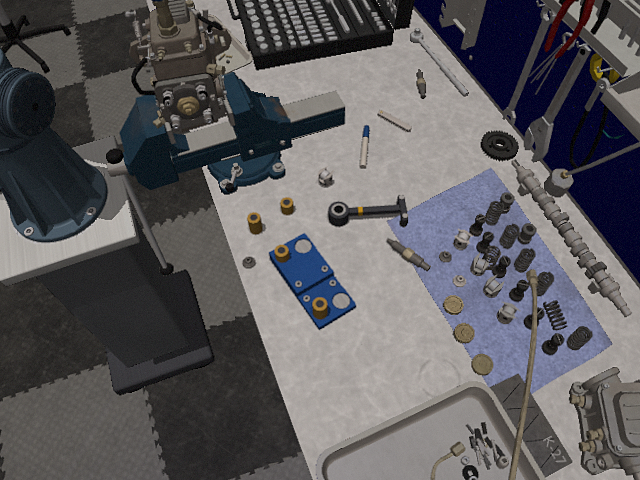

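The top view shows the loose spacers at (289,260) and (303,311). The fixture runs from (345,255) to (467,285), with fixed spacers at (370,294) and (457,275) and pale pockets at (361,264) and (443,246). The lever has its hub at (328,201), band at (336,174) and yoke at (352,122). In the side view the spacer at (254,223) looks tall and the one at (287,205) short. Next I'll measure these.

Run:
```python
from h import *
A={n:cv2.imread(f'pics/{n}0.png') for n in('top','side')}
for n,im in A.items():
    hsv=cv2.cvtColor(im,cv2.COLOR_BGR2HSV)
    roi=np.zeros(im.shape[:2],np.uint8)
    if n=='top': roi[90:350,250:480]=1
    else: roi[170:335,230:420]=1
    for nm,lo,hi,mn in(('yel',(15,110,60),(32,255,255),8),('blue',(105,150,60),(122,255,255),500)):
        m=cv2.inRange(hsv,lo,hi)*roi
        m2=m if nm=='yel' else cv2.morphologyEx(m,cv2.MORPH_CLOSE,np.ones((3,3)))
        for c in cv2.findContours(m2,cv2.RETR_EXTERNAL,cv2.CHAIN_APPROX_NONE)[0]:
            if cv2.contourArea(c)<mn: continue
            r=cv2.minAreaRect(c); print(n,nm,cv2.contourArea(c),np.round(r[0],1),np.round(r[1],1),round(r[2],1),cv2.boundingRect(c))
c1=cv2.resize(A['top'][95:345,265:480],None,fx=2.4,fy=2.4,interpolation=cv2.INTER_CUBIC)
c2=cv2.resize(A['side'][185:335,235:415],None,fx=4,fy=4,interpolation=cv2.INTER_CUBIC)
cv2.imwrite('pics/c1.png',c1);cv2.imwrite('pics/c2.png',c2);print(c1.shape,c2.shape)
```

```text
top yel 219.5 [303.  310.5] [16. 17.] 0.0 (295, 302, 17, 18)
top yel 225.0 [369.5 293.5] [17. 17.] 90.0 (361, 285, 18, 18)
top yel 225.0 [456.5 274.5] [17. 17.] 90.0 (448, 266, 18, 18)
top yel 207.5 [289. 261.] [16. 16.] 90.0 (281, 253, 17, 17)
top yel 42.5 [336.  173.8] [8.9 6. ] 18.4 (332, 170, 9, 9)
top blue 4075.5 [405.4 269. ] [ 53.2 114.3] 77.7 (345, 233, 119, 75)
side yel 218.0 [319.5 308. ] [20. 13.] 90.0 (313, 298, 14, 21)
side yel 162.0 [281.5 253. ] [16. 13.] 90.0 (275, 245, 14, 17)
side yel 161.5 [253. 223.] [20. 12.] 90.0 (247, 213, 13, 21)
side yel 30.0 [360. 211.] [8. 4.] 90.0 (358, 207, 5, 9)
side yel 130.0 [286.5 206. ] [16. 11.] 90.0 (281, 198, 12, 17)
side blue 3179.0 [311.5 279. ] [92.4 43.9] 55.8 (269, 234, 86, 94)
(600, 516, 3) (600, 720, 3)
```

View pics/c1.png

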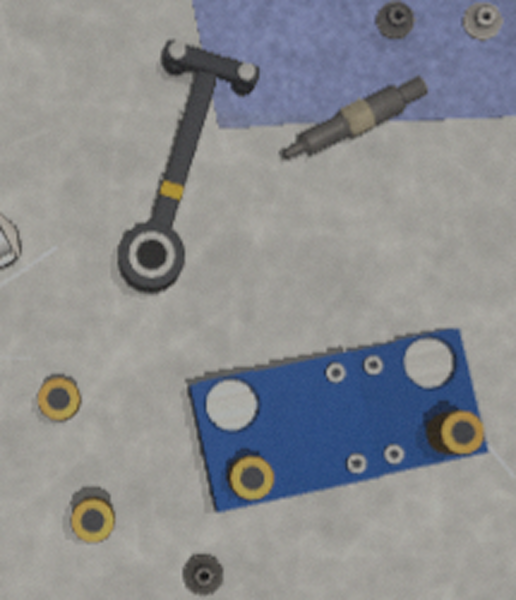

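View pics/c2.png

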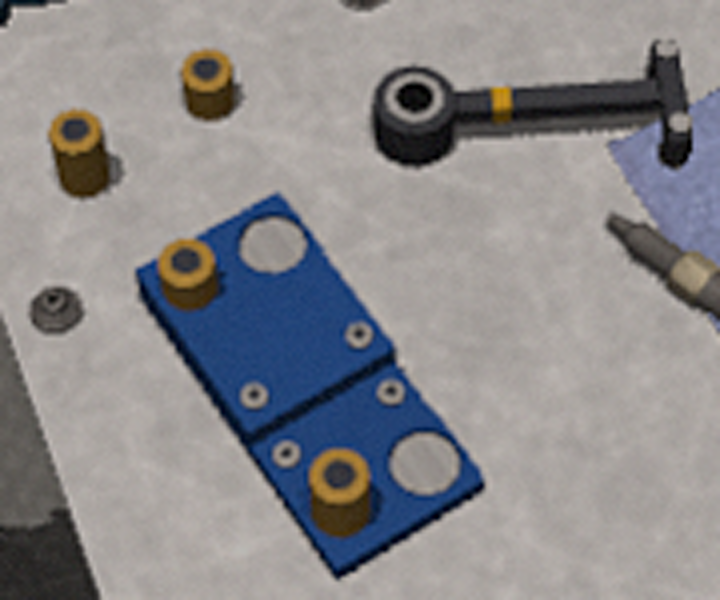

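The crops confirm it: the fixture's high step is on the left in the top view, the tall loose spacer is at (303,311) and the short one at (289,260). Next I'll measure the bores, pockets and lever features to sub-pixel level in both views.

```bash
cat > m.py <<'E'
from h import *
def blob(im,c,r,kind):
    x0,y0=int(c[0]-r),int(c[1]-r); p=im[y0:y0+2*r+1,x0:x0+2*r+1]
    s=8; P=cv2.resize(p,None,fx=s,fy=s,interpolation=cv2.INTER_CUBIC); hsv=cv2.cvtColor(P,cv2.COLOR_BGR2HSV)
    m={'bore':cv2.inRange(hsv,(0,0,0),(180,115,110)),'pale':cv2.inRange(hsv,(0,0,120),(180,70,255)),
       'yel':cv2.inRange(hsv,(15,110,60),(32,255,255)),'black':cv2.inRange(hsv,(0,0,0),(180,255,45))}[kind]
    n,l,st,ce=cv2.connectedComponentsWithStats(m)
    k=1+np.argmin([np.hypot(*(q-P.shape[0]/2)) +(1e3 if a[4]<s*s*4 else 0) for q,a in zip(ce[1:],st[1:])])
    return (ce[k]+.5)/s-.5+[x0,y0], st[k][4]/s/s
E
python3 - <<'E'
from m import *
A={n:cv2.imread(f'pics/{n}0.png') for n in('top','side')}
F={'tall':('bore',(303,311),(254,217),8,.045),'short':('bore',(289,260),(287,202),8,.030),
 'fixS':('bore',(369.5,294),(281.5,250),8,.054),'fixT':('bore',(457.5,275),(320,303),8,.054),
 'pktS':('pale',(361,264),(303,246),13,.024),'pktT':('pale',(443,246),(341,301),13,.009),
 'band':('yel',(336,174),(360,211),8,.030),'hub':('black',(328,201),(338.5,209),8,.034),
 'f1':('pale',(338.5,116),(401.5,197),6,.03),'f2':('pale',(366,125),(404.5,215.5),6,.03)}
for k,(kd,t,s,r,z) in F.items():
    a,aa=blob(A['top'],t,r,kd); b,bb=blob(A['side'],s,r,kd)
    o1,d1=ray('top',a);o2,d2=ray('side',b)
    x=np.linalg.lstsq(np.c_[d1,-d2],o2-o1,rcond=None)[0]; P=(o1+d1*x[0]+o2+d2*x[1])/2; g=np.linalg.norm(o1+d1*x[0]-o2-d2*x[1])
    print(k,a.round(1),round(aa),b.round(1),round(bb),'top@z',(onz('top',a,z)[:2]*1e3).round(1),'side@z',(onz('side',b,z)[:2]*1e3).round(1),'tri',(P*1e3).round(1),'gap',round(g*1e3,1))
E
```

```text
tall [303.1 311.5] 70 [253.2 216.9] 32 top@z [ 393.1 -242.1] side@z [ 394.1 -244.3] tri [ 393.7 -242.2   42.3] gap 1.4
short [288.9 260.6] 66 [286.1 201.7] 29 top@z [ 471.1 -220.3] side@z [ 471.8 -222.6] tri [ 471.8 -220.3   26.9] gap 1.1
fixS [369.7 293.7] 72 [281.  249.8] 37 top@z [ 419.1 -342.8] side@z [ 419.9 -344.9] tri [ 419.6 -343.2   51.3] gap 1.2
fixT [457.6 274.7] 71 [319.4 303.2] 44 top@z [ 446.4 -476.2] side@z [ 447.2 -478.2] tri [ 447.  -477.    51.4] gap 1.3
pktS [360.8 263.3] 349 [302.8 246.1] 170 top@z [ 466.1 -332.9] side@z [ 467.1 -335.3] tri [ 466.9 -333.3   20.9] gap 1.5
pktT [442.8 245.7] 327 [340.7 300.5] 197 top@z [ 493.4 -466.1] side@z [ 494.3 -468.4] tri [ 494.2 -467.     6. ] gap 1.3
band [336.1 173.7] 56 [360.  210.6] 43 top@z [ 607.7 -295.7] side@z [ 606.7 -302.4] tri [ 609.8 -296.2   20.1] gap 0.3
hub [331.6 203.7] 0 [338.2 208.8] 45 top@z [ 559.4 -287.9] side@z [ 565.4 -283.8] tri [ 560.8 -288.2   41.1] gap 5.0
f1 [338.2 113.2] 76 [401.3 195.4] 115 top@z [ 705.4 -300.4] side@z [ 704.1 -299.4] tri [ 704.3 -300.2   31.3] gap 1.4
f2 [367.8 122.4] 60 [407.6 214.7] 59 top@z [ 689.9 -347.4] side@z [ 693.8 -349.2] tri [ 692.5 -348.    28. ] gap 4.0
```

```bash
cat > go.py <<'E'
from h import *
from scipy.spatial.transform import Rotation as R
import sys
# go.py x y zgrasp yawdeg(tool y) ...  : shifts from the present pose; z is the grasp point height
def rel(x,y,zg,yaw):
    o=ctrl.get_obs(); q=np.array(o['eef_rot']); C=R.from_quat(q[[1,2,3,0]])
    a=np.radians(yaw); Y=np.array([np.cos(a),np.sin(a),0]); Z=np.array([0,0,-1.]); X=np.cross(Y,Z)
    D=R.from_matrix(np.c_[X,Y,Z])
    return np.r_[C.inv().apply(np.array([x,y,zg+.054])-o['eef_pos']),(C.inv()*D).as_rotvec()].round(4)
if __name__=='__main__':
    v=list(map(float,sys.argv[1:])); o=ctrl.get_obs(); print(o['time_s'],np.round(o['eef_pos'],4),np.round(o['q'],2))
    for i in range(0,len(v),4): print(v[i:i+4],rel(*v[i:i+4]).tolist())
E
python3 go.py .45 .15 .466 20 .41 -.2 .466 -60 .3936 -.2432 .12 -78.4 .3936 -.2432 .03 -78.4
python3 - <<'E'
from h import *
print('hub top',onz('top',(327.9,200.8),.034).round(4),'side',onz('side',(338.2,208.8),.034).round(4))
fS=np.array([.4195,-.3439]);fT=np.array([.4468,-.4772]);x=(fT-fS)/np.linalg.norm(fT-fS);y=np.array([-x[1],x[0]]);c=(fS+fT)/2
print(np.degrees(np.arctan2(x[1],x[0])),'pS',c-68*x/1e3+.024*y,'pT',c+.068*x+.024*y,'lev',c+.024*y-.0225*x)
E
```

```text
0.1 [0.2539 0.5155 0.3031] [ 0.91  0.18  1.61 -0.    1.35 -0.21]
[0.45, 0.15, 0.466, 20.0] [-0.3374, -0.2415, -0.2167, -0.0016, 0.0003, 0.764]
[0.41, -0.2, 0.466, -60.0] [-0.4562, -0.5732, -0.2162, -0.0013, 0.0015, 2.1603]
[0.3936, -0.2432, 0.12, -78.4] [-0.4607, -0.6186, 0.1299, -0.0011, 0.0018, 2.4814]
[0.3936, -0.2432, 0.03, -78.4] [-0.4607, -0.6185, 0.2199, -0.0011, 0.0018, 2.4814]
hub top [ 0.5641 -0.2821  0.034 ] side [ 0.5654 -0.2838  0.034 ]
-78.42580521070074 pS [ 0.44301868 -0.33911745] pT [ 0.47030527 -0.47235199] lev [ 0.45214765 -0.38369224]
```

Request:
{"method": "carry_out", "body": {
  "steps": [-0.02, -0.01, -0.05, 0, 0, 0, 1, -0.05, -0.03, -0.1, 0, 0, 0.05, 1, -0.08, -0.05, -0.14, 0, 0, 0.15, 1, -0.12, -0.08, -0.17, 0, 0, 0.25, 1, -0.16, -0.11, -0.2, 0, 0, 0.35, 1, -0.2, -0.14, -0.215, 0, 0, 0.45, 1, -0.235, -0.17, -0.217, 0, 0, 0.55, 1, -0.27, -0.195, -0.217, 0, 0, 0.65, 0.8, -0.305, -0.22, -0.217, 0, 0, 0.76, 0.6, -0.337, -0.242, -0.217, 0, 0, 0.88, 0.6, -0.35, -0.28, -0.217, 0, 0, 1.02, 0.6, -0.365, -0.32, -0.217, 0, 0, 1.16, 0.6, -0.38, -0.36, -0.217, 0, 0, 1.3, 0.6, -0.395, -0.4, -0.217, 0, 0, 1.44, 0.6, -0.41, -0.44, -0.217, 0, 0, 1.58, 0.6, -0.425, -0.48, -0.217, 0, 0, 1.72, 0.6, -0.435, -0.52, -0.217, 0, 0, 1.86, 0.6, -0.447, -0.555, -0.217, 0, 0, 2, 0.6, -0.456, -0.6, -0.217, 0, 0, 2.14, 0.6, -0.46, -0.618, -0.217, 0, 0, 2.28, 0.6]
}}

```text
time_s: 2.1
eef_pos: [0.3924, -0.2449, 0.52]
eef_rot: [-0.0, 0.981, 0.196, -0.001]
wrist_force: [-0.4, -0.2, 0.3]
opening: 0.599
grasp_force: 0.0
```

```bash
python3 go.py .3936 -.2432 .466 -78.4  .3936 -.2432 .12 -78.4 .3936 -.2432 .03 -78.4
```

```text
2.1 [ 0.3924 -0.2449  0.52  ] [-0.81 -0.17  1.53 -0.    1.78  0.36]
[0.3936, -0.2432, 0.466, -78.4] [0.0017, -0.0011, -0.0, -0.0008, 0.0015, 0.1924]
[0.3936, -0.2432, 0.12, -78.4] [0.0022, -0.0007, 0.346, -0.0008, 0.0015, 0.1924]
[0.3936, -0.2432, 0.03, -78.4] [0.0023, -0.0007, 0.436, -0.0008, 0.0015, 0.1924]
```

Request:
{"method": "carry_out", "body": {
  "steps": [0.002, -0.001, 0.04, 0, 0.001, 0.1, 0.6, 0.002, -0.001, 0.085, 0, 0.001, 0.19, 0.6, 0.002, -0.001, 0.13, 0, 0.001, 0.192, 0.6, 0.002, -0.001, 0.175, 0, 0.001, 0.192, 0.6, 0.002, -0.001, 0.22, 0, 0.001, 0.192, 0.6, 0.002, -0.001, 0.265, 0, 0.001, 0.192, 0.6, 0.002, -0.001, 0.31, 0, 0.001, 0.192, 0.6, 0.002, -0.001, 0.335, 0, 0.001, 0.192, 0.6, 0.002, -0.001, 0.346, 0, 0.001, 0.192, 0.6, 0.002, -0.001, 0.346, 0, 0.001, 0.192, 0.6, 0.002, -0.001, 0.346, 0, 0.001, 0.192, 0.6]
}}

```text
time_s: 3.2
eef_pos: [0.3957, -0.2408, 0.1761]
eef_rot: [0.001, 0.994, 0.106, 0.001]
wrist_force: [0.4, 0.1, 0.1]
opening: 0.602
grasp_force: 0.0
```

```bash
python3 go.py .3936 -.2432 .12 -78.4 .3936 -.2432 .03 -78.4; python3 -c "
from h import *
a=grab('top','t1');b=grab('side','s1')
cv2.imwrite('pics/v1.png',np.hstack([cv2.resize(a[200:360,220:420],None,fx=2,fy=2.5),cv2.resize(b[120:320,170:370],None,fx=2,fy=2)])[:,:,::-1])"
```

```text
3.2 [ 0.3957 -0.2408  0.1761] [-0.8   0.09  1.99  0.    1.05  0.55]
[0.3936, -0.2432, 0.12, -78.4] [-0.0026, 0.0019, 0.0021, 0.0014, -0.0019, 0.0094]
[0.3936, -0.2432, 0.03, -78.4] [-0.0027, 0.0018, 0.0921, 0.0014, -0.0019, 0.0094]
```

View pics/v1.png

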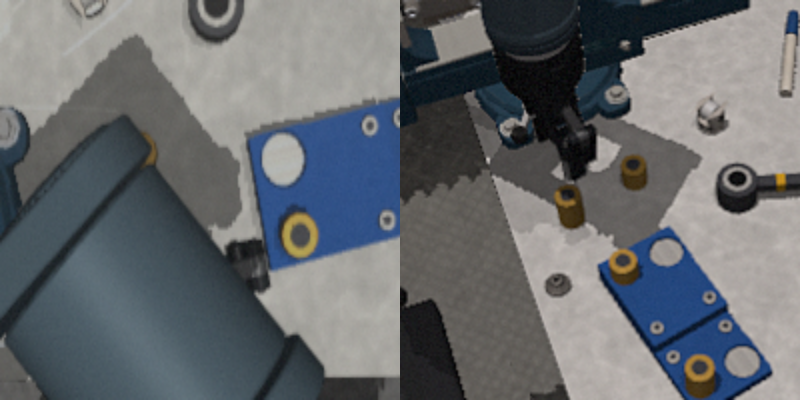

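The side view shows the gripper just above and behind the tall spacer, with nothing touched. I'll correct and descend onto it.

Request:
{"method": "carry_out", "body": {
  "steps": [-0.0026, 0.0018, 0.02, 0.001, -0.002, 0.009, 0.6, -0.0026, 0.0018, 0.045, 0.001, -0.002, 0.009, 0.6, -0.0026, 0.0018, 0.07, 0.001, -0.002, 0.009, 0.6, -0.0026, 0.0018, 0.085, 0.001, -0.002, 0.009, 0.6, -0.0026, 0.0018, 0.092, 0.001, -0.002, 0.009, 0.6, -0.0026, 0.0018, 0.092, 0.001, -0.002, 0.009, 0.6, -0.0026, 0.0018, 0.092, 0.001, -0.002, 0.009, 0.6]
}}

```text
time_s: 4.0
eef_pos: [0.3937, -0.2431, 0.084]
eef_rot: [0.0, 0.995, 0.101, 0.0]
wrist_force: [0.3, 0.4, 0.3]
opening: 0.599
grasp_force: 0.0
```

```bash
python3 go.py .3936 -.2432 .03 -78.4
```

```text
4.0 [ 0.3937 -0.2431  0.084 ] [-0.81  0.27  2.02 -0.    0.85  0.56]
[0.3936, -0.2432, 0.03, -78.4] [-0.0001, 0.0001, 0.0, 0.0006, -0.0001, 0.0004]
```

Request:
{"method": "carry_out", "body": {
  "steps": [0, 0, 0, 0, 0, 0, 0.3, 0, 0, 0, 0, 0, 0, 0.1, 0, 0, 0, 0, 0, 0, 0, 0, 0, 0, 0, 0, 0, 0, 0, 0, 0, 0, 0, 0, 0, 0, 0, 0, 0, 0, 0, 0, 0, 0, -0.01, 0, 0, 0, 0, 0, 0, -0.03, 0, 0, 0, 0, 0, 0, -0.06, 0, 0, 0, 0, 0, 0, -0.085, 0, 0, 0, 0, 0, 0, -0.09, 0, 0, 0, 0, 0, 0, -0.09, 0, 0, 0, 0]
}}

```text
time_s: 5.2
eef_pos: [0.3935, -0.2429, 0.1739]
eef_rot: [0.001, 0.995, 0.101, 0.0]
wrist_force: [0.3, -0.6, -2.1]
opening: 0.307
grasp_force: 59.1
```

```bash
python3 go.py .4938 -.4676 .12 -78.4 .4938 -.4676 .042 -78.4; python3 -c "
from h import *
b=grab('side','s2'); a=grab('top','t2')
cv2.imwrite('pics/v2.png',np.hstack([cv2.resize(b[120:320,170:370],None,fx=2,fy=2),cv2.resize(a[200:360,220:420],None,fx=2,fy=2.5)])[:,:,::-1])"
```

```text
5.2 [ 0.3935 -0.2429  0.1739] [-0.81  0.1   1.99 -0.    1.05  0.56]
[0.4938, -0.4676, 0.12, -78.4] [0.053, 0.2403, 0.0003, 0.0013, -0.0004, 0.0004]
[0.4938, -0.4676, 0.042, -78.4] [0.0529, 0.2402, 0.0783, 0.0013, -0.0004, 0.0004]
```

View pics/v2.png

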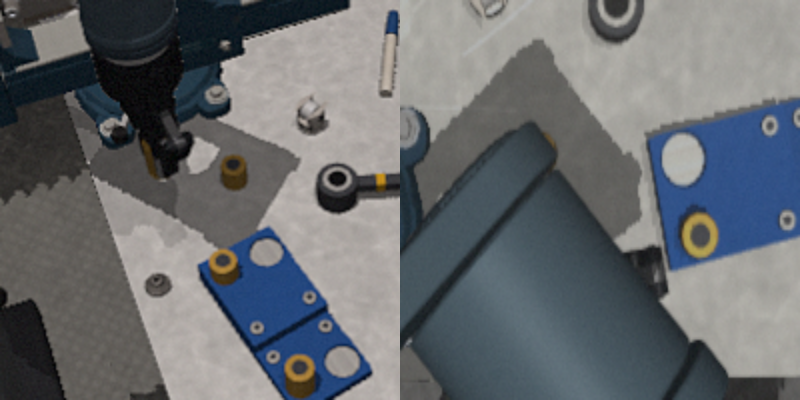

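The tall spacer is in the fingers and off the bench. Next I'll move over the tall pocket.

Request:
{"method": "carry_out", "body": {
  "steps": [0.003, 0.012, 0, 0, 0, 0, 0, 0.009, 0.04, 0, 0, 0, 0, 0, 0.017, 0.075, 0, 0, 0, 0, 0, 0.026, 0.115, 0, 0, 0, 0, 0, 0.034, 0.155, 0, 0, 0, 0, 0, 0.042, 0.19, 0, 0, 0, 0, 0, 0.049, 0.22, 0, 0, 0, 0, 0, 0.053, 0.236, 0, 0, 0, 0, 0, 0.053, 0.24, 0, 0, 0, 0, 0, 0.053, 0.24, 0, 0, 0, 0, 0, 0.053, 0.24, 0, 0, 0, 0, 0]
}}

```text
time_s: 6.4
eef_pos: [0.4928, -0.466, 0.1714]
eef_rot: [-0.002, 0.995, 0.101, -0.001]
wrist_force: [0.2, -0.0, -0.7]
opening: 0.308
grasp_force: 59.3
```

```bash
python3 go.py .4938 -.4676 .05 -78.4 .4938 -.4676 .040 -78.4
python3 - <<'E'
from h import *
b=grab('side','s3')
# expected pixel of pocket floor centre, and of the spacer's underside centre if well held
print(proj('side',[.4938,-.4676,.009]).round(1))
cv2.imwrite('pics/v3.png',cv2.resize(b[205:355,240:420],None,fx=4,fy=4,interpolation=cv2.INTER_CUBIC)[:,:,::-1])
E
```

```text
6.4 [ 0.4928 -0.466   0.1714] [-0.93  0.54  1.42 -0.    1.19  0.44]
[0.4938, -0.4676, 0.05, -78.4] [0.0007, 0.002, 0.0674, -0.0033, 0.0019, 0.0005]
[0.4938, -0.4676, 0.04, -78.4] [0.0008, 0.0021, 0.0774, -0.0033, 0.0019, 0.0005]
[340.4 300.3]
```

View pics/v3.png

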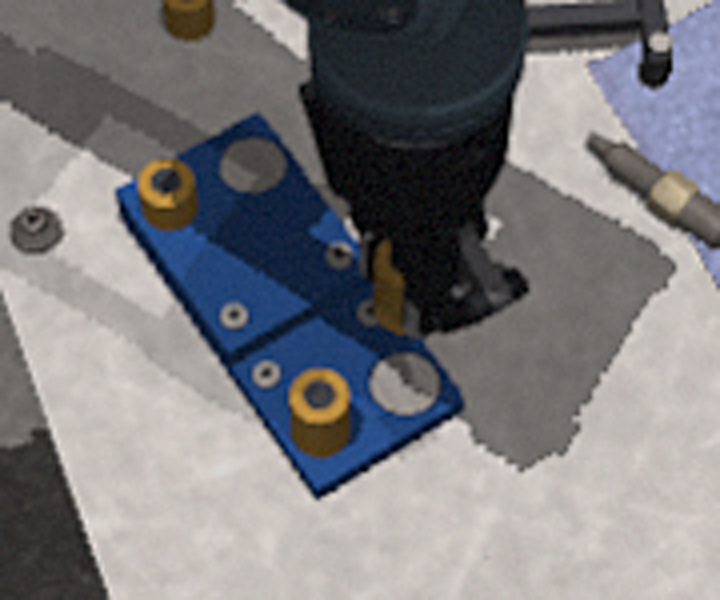

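The side view shows the spacer upright in the fingers above the tall pocket. I'll lower it to just above the pocket and correct.

Request:
{"method": "carry_out", "body": {
  "steps": [0.001, 0.002, 0.015, -0.003, 0.002, 0, 0, 0.001, 0.002, 0.035, -0.003, 0.002, 0, 0, 0.001, 0.002, 0.055, -0.003, 0.002, 0, 0, 0.001, 0.002, 0.065, -0.003, 0.002, 0, 0, 0.001, 0.002, 0.067, -0.003, 0.002, 0, 0, 0.001, 0.002, 0.067, -0.003, 0.002, 0, 0, 0.001, 0.002, 0.067, -0.003, 0.002, 0, 0]
}}

```text
time_s: 7.15
eef_pos: [0.4951, -0.4692, 0.1067]
eef_rot: [0.002, 0.995, 0.101, 0.001]
wrist_force: [0.4, -0.5, -0.8]
opening: 0.311
grasp_force: 59.2
```

```bash
python3 go.py .4938 -.4676 .040 -78.4
```

```text
7.15 [ 0.4951 -0.4692  0.1067] [-0.93  0.62  1.43  0.    1.08  0.44]
[0.4938, -0.4676, 0.04, -78.4] [-0.001, -0.0018, 0.0127, 0.0037, -0.0018, 0.0004]
```

Request:
{"method": "carry_out", "body": {
  "steps": [0, 0, 0, 0, 0, 0, 0, 0, 0, 0, 0, 0, 0, 0, 0, 0, 0, 0, 0, 0, 0]
}}

```text
time_s: 7.45
eef_pos: [0.4948, -0.4688, 0.1062]
eef_rot: [0.001, 0.995, 0.101, 0.001]
wrist_force: [0.2, -0.3, -1.1]
opening: 0.31
grasp_force: 59.2
```

```bash
python3 go.py .4938 -.4676 .040 -78.4
```

```text
7.45 [ 0.4948 -0.4688  0.1062] [-0.93  0.62  1.43  0.    1.08  0.44]
[0.4938, -0.4676, 0.04, -78.4] [-0.0008, -0.0015, 0.0122, 0.0027, -0.0014, 0.0003]
```

Request:
{"method": "carry_out", "body": {
  "steps": [-0.0007, -0.0012, 0.003, 0.002, -0.001, 0, 0, -0.0007, -0.0012, 0.006, 0.002, -0.001, 0, 0, -0.0007, -0.0012, 0.009, 0.002, -0.001, 0, 0, -0.0007, -0.0012, 0.011, 0.002, -0.001, 0, 0, -0.0007, -0.0012, 0.0125, 0.002, -0.001, 0, 0, -0.0007, -0.0012, 0.0125, 0.002, -0.001, 0, 0, -0.0007, -0.0012, 0.0125, 0.002, -0.001, 0, 0]
}}

```text
time_s: 8.15
eef_pos: [0.4938, -0.4676, 0.0932]
eef_rot: [-0.0, 0.995, 0.101, 0.0]
wrist_force: [-0.9, 1.3, 1.9]
opening: 0.313
grasp_force: 59.4
```

```bash
python3 go.py .4938 -.4676 .039 -78.4
```

```text
8.15 [ 0.4938 -0.4676  0.0932] [-0.93  0.64  1.44  0.    1.06  0.44]
[0.4938, -0.4676, 0.039, -78.4] [0.0, -0.0, 0.0002, -0.0, -0.0, 0.0004]
```

It has reached the floor of the pocket. I'll release it and rise.

Request:
{"method": "carry_out", "body": {
  "steps": [0, 0, 0, 0, 0, 0, 0.35, 0, 0, 0, 0, 0, 0, 0.5, 0, 0, 0, 0, 0, 0, 0.6, 0, 0, 0, 0, 0, 0, 0.6, 0, 0, 0, 0, 0, 0, 0.6, 0, 0, -0.02, 0, 0, 0, 0.6, 0, 0, -0.05, 0, 0, 0, 0.6, 0, 0, -0.09, 0, 0, 0, 0.6, 0, -0.02, -0.11, 0, 0, 0, 0.6, 0, -0.06, -0.115, 0, 0, 0, 0.6, 0, -0.1, -0.115, 0, 0, 0, 0.6, 0, -0.14, -0.115, 0, 0, 0, 0.6, 0, -0.18, -0.115, 0, 0, 0, 0.6, 0, -0.215, -0.115, 0, 0, 0, 0.6, 0, -0.235, -0.11, 0, 0, 0, 0.6, 0, -0.238, -0.1, 0, 0, 0, 0.6, 0, -0.238, -0.09, 0, 0, 0, 0.6, 0, -0.238, -0.09, 0, 0, 0, 0.6]
}}

```text
time_s: 9.95
eef_pos: [0.4453, -0.2348, 0.1815]
eef_rot: [-0.001, 0.995, 0.101, -0.001]
wrist_force: [-0.1, -0.6, -0.3]
opening: 0.603
grasp_force: 0.0
```

```bash
python3 go.py .4714 -.2214 .12 -78.4 .4714 -.2214 .025 -78.4
python3 - <<'E'
from m import *
a=grab('top','t4');b=grab('side','s4')
p,ar=blob(b[:,:,::-1].copy(),proj('side',[.4938,-.4676,.054]),9,'bore'); print('side bore',p,ar,onz('side',p,.054).round(4))
p,ar=blob(a[:,:,::-1].copy(),proj('top',[.4938,-.4676,.054]),8,'bore'); print('top bore',p,ar,onz('top',p,.054).round(4))
cv2.imwrite('pics/v4.png',np.hstack([cv2.resize(b[160:340,210:390],(400,400)),cv2.resize(a[180:340,240:480],(600,400))[:,:400]])[:,:,::-1])
E
```

```text
9.95 [ 0.4453 -0.2348  0.1815] [-0.72  0.17  1.89 -0.    1.08  0.65]
[0.4714, -0.2214, 0.12, -78.4] [0.0282, -0.0079, 0.0075, -0.0017, 0.0015, -0.0001]
[0.4714, -0.2214, 0.025, -78.4] [0.0284, -0.0077, 0.1025, -0.0017, 0.0015, -0.0001]
side bore [341.20824973 290.4194409 ] 42.828125 [ 0.494  -0.4692  0.054 ]
top bore [450.64397375 243.81509547] 65.46875 [ 0.4933 -0.4672  0.054 ]
```

View pics/v4.png

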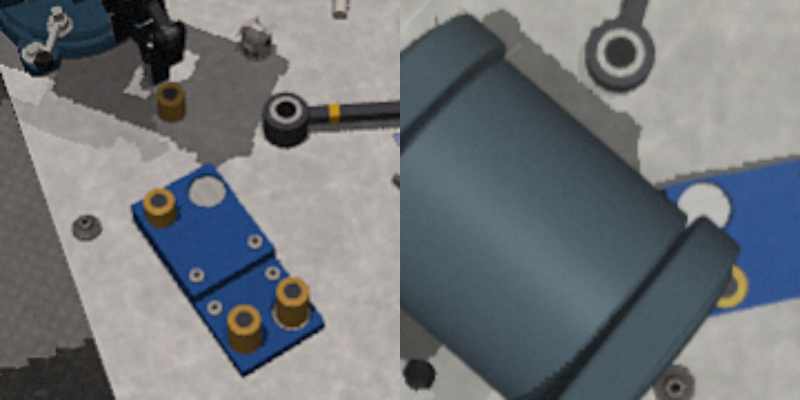

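The side view shows the tall spacer in its pocket, with its top level with the fixed one; the two cameras average to (0.4937, -0.4682). Next is the short spacer.

Request:
{"method": "carry_out", "body": {
  "steps": [0.015, -0.004, 0.005, -0.001, 0.001, 0, 0.6, 0.028, -0.008, 0.01, -0.001, 0.001, 0, 0.6, 0.028, -0.008, 0.025, -0.001, 0.001, 0, 0.6, 0.028, -0.008, 0.045, -0.001, 0.001, 0, 0.6, 0.028, -0.008, 0.055, -0.001, 0.001, 0, 0.6, 0.028, -0.008, 0.055, -0.001, 0.001, 0, 0.6, 0.028, -0.008, 0.055, -0.001, 0.001, 0, 0.6, 0.028, -0.008, 0.055, -0.001, 0.001, 0, 0.6, 0.028, -0.008, 0.055, -0.001, 0.001, 0, 0.6]
}}

```text
time_s: 10.95
eef_pos: [0.4722, -0.2214, 0.129]
eef_rot: [0.001, 0.995, 0.101, 0.001]
wrist_force: [0.2, -0.9, 0.1]
opening: 0.596
grasp_force: 0.0
```

```bash
python3 go.py .4714 -.2214 .025 -78.4
```

```text
10.95 [ 0.4722 -0.2214  0.129 ] [-0.67  0.29  1.87  0.    0.98  0.7 ]
[0.4714, -0.2214, 0.025, -78.4] [-0.0009, -0.0003, 0.05, 0.0022, -0.0022, 0.0002]
```

Request:
{"method": "carry_out", "body": {
  "steps": [-0.0008, 0, 0.015, 0.001, -0.001, 0, 0.6, -0.0008, 0, 0.032, 0.001, -0.001, 0, 0.6, -0.0008, 0, 0.045, 0.001, -0.001, 0, 0.6, -0.0008, 0, 0.0495, 0.001, -0.001, 0, 0.6, -0.0008, 0, 0.0495, 0.001, -0.001, 0, 0.6, -0.0008, 0, 0.0495, 0.001, -0.001, 0, 0.6, -0.0008, 0, 0.0495, 0.001, -0.001, 0, 0.6, -0.0008, 0, 0.0495, 0.001, -0.001, 0, 0.6]
}}

```text
time_s: 11.75
eef_pos: [0.4713, -0.2215, 0.0792]
eef_rot: [0.0, 0.995, 0.101, 0.0]
wrist_force: [1.5, -1.3, -0.3]
opening: 0.597
grasp_force: 0.0
```

```bash
python3 go.py .4714 -.2214 .025 -78.4
```

```text
11.75 [ 0.4713 -0.2215  0.0792] [-0.67  0.39  1.88  0.    0.88  0.7 ]
[0.4714, -0.2214, 0.025, -78.4] [0.0001, -0.0001, 0.0002, 0.0009, -0.0008, 0.0004]
```

Aligned. Now I'll close and lift.

Request:
{"method": "carry_out", "body": {
  "steps": [0, 0, 0, 0, 0, 0, 0.3, 0, 0, 0, 0, 0, 0, 0.1, 0, 0, 0, 0, 0, 0, 0, 0, 0, 0, 0, 0, 0, 0, 0, 0, 0, 0, 0, 0, 0, 0, 0, 0, 0, 0, 0, 0, 0, 0, -0.01, 0, 0, 0, 0, 0, 0, -0.03, 0, 0, 0, 0, 0, 0, -0.06, 0, 0, 0, 0, 0, 0, -0.085, 0, 0, 0, 0, 0, 0, -0.09, 0, 0, 0, 0, 0, 0, -0.09, 0, 0, 0, 0]
}}

```text
time_s: 12.95
eef_pos: [0.4713, -0.2215, 0.1695]
eef_rot: [0.001, 0.995, 0.101, 0.001]
wrist_force: [-1.0, -0.0, -1.2]
opening: 0.308
grasp_force: 59.0
```

```bash
python3 go.py .4665 -.3342 .115 -78.4 .4665 -.3342 .055 -78.4
```

```text
12.95 [ 0.4713 -0.2215  0.1695] [-0.67  0.23  1.85  0.    1.06  0.7 ]
[0.4665, -0.3342, 0.115, -78.4] [-0.0274, 0.1094, 0.0006, 0.0016, -0.0014, 0.0004]
[0.4665, -0.3342, 0.055, -78.4] [-0.0275, 0.1093, 0.0606, 0.0016, -0.0014, 0.0004]
```

Request:
{"method": "carry_out", "body": {
  "steps": [-0.003, 0.012, 0, 0, 0, 0, 0, -0.008, 0.035, 0, 0, 0, 0, 0, -0.015, 0.065, 0, 0, 0, 0, 0, -0.022, 0.09, 0, 0, 0, 0, 0, -0.026, 0.105, 0, 0, 0, 0, 0, -0.0275, 0.1095, 0.005, 0, 0, 0, 0, -0.0275, 0.1095, 0.02, 0, 0, 0, 0, -0.0275, 0.1095, 0.04, 0, 0, 0, 0, -0.0275, 0.1095, 0.055, 0, 0, 0, 0, -0.0275, 0.1095, 0.06, 0, 0, 0, 0, -0.0275, 0.1095, 0.06, 0, 0, 0, 0, -0.0275, 0.1095, 0.06, 0, 0, 0, 0, -0.0275, 0.1095, 0.06, 0, 0, 0, 0, -0.0275, 0.1095, 0.06, 0, 0, 0, 0, -0.0275, 0.1095, 0.06, 0, 0, 0, 0]
}}

```text
time_s: 14.45
eef_pos: [0.4663, -0.3343, 0.1092]
eef_rot: [0.0, 0.995, 0.101, 0.0]
wrist_force: [-0.2, -0.7, -1.2]
opening: 0.304
grasp_force: 59.1
```

```bash
python3 go.py .4665 -.3342 .0495 -78.4
```

```text
14.45 [ 0.4663 -0.3343  0.1092] [-0.83  0.43  1.73  0.    0.98  0.54]
[0.4665, -0.3342, 0.0495, -78.4] [0.0002, -0.0, 0.0057, 0.0009, -0.0006, 0.0003]
```

Request:
{"method": "carry_out", "body": {
  "steps": [0.0002, 0, 0.002, 0, 0, 0, 0, 0.0002, 0, 0.004, 0, 0, 0, 0, 0.0002, 0, 0.006, 0, 0, 0, 0, 0.0002, 0, 0.006, 0, 0, 0, 0, 0.0002, 0, 0.006, 0, 0, 0, 0, 0.0002, 0, 0.006, 0, 0, 0, 0]
}}

```text
time_s: 15.05
eef_pos: [0.4662, -0.334, 0.1032]
eef_rot: [-0.0, 0.995, 0.101, -0.0]
wrist_force: [-1.7, 2.3, 6.4]
opening: 0.301
grasp_force: 59.8
```

```bash
python3 go.py .4665 -.3342 .0492 -78.4
```

```text
15.05 [ 0.4662 -0.334   0.1032] [-0.83  0.44  1.73 -0.    0.97  0.54]
[0.4665, -0.3342, 0.0492, -78.4] [0.0002, 0.0003, -0.0, -0.0002, 0.0002, 0.0004]
```

It is on the floor of the pocket. I'll release, rise, and move back toward the robot so both cameras can see the lever.

Request:
{"method": "carry_out", "body": {
  "steps": [0, 0, 0, 0, 0, 0, 0.35, 0, 0, 0, 0, 0, 0, 0.5, 0, 0, 0, 0, 0, 0, 0.6, 0, 0, 0, 0, 0, 0, 0.6, 0, 0, 0, 0, 0, 0, 0.6, 0, 0, -0.02, 0, 0, 0, 0.6, 0, 0, -0.05, 0, 0, 0, 0.6, 0, 0, -0.09, 0, 0, 0, 0.6, 0, 0, -0.11, 0, 0, 0, 0.6, 0, 0, -0.115, 0, 0, 0, 0.6, 0, 0, -0.115, 0, 0, 0, 0.6, 0, 0, -0.115, 0, 0, 0, 0.6]
}}

```text
time_s: 16.25
eef_pos: [0.4656, -0.3333, 0.2159]
eef_rot: [-0.001, 0.995, 0.101, -0.001]
wrist_force: [-0.4, -1.0, -0.8]
opening: 0.602
grasp_force: 0.0
```

Run:
```python
from m import *
a=grab('top','t5')[:,:,::-1].copy();b=grab('side','s5')[:,:,::-1].copy()
for nm,P in(('S',[.4665,-.3342,.054]),('T',[.4938,-.4676,.054])):
    p,ar=blob(b,proj('side',P),9,'bore'); print(nm,p,ar,onz('side',p,.054).round(4))
cv2.imwrite('pics/v5.png',np.hstack([cv2.resize(b[170:340,240:440],(470,400)),cv2.resize(a[100:220,300:400],(333,400),interpolation=cv2.INTER_CUBIC)])[:,:400+400])
# lever: axis from dark arm/hub pixels in the top view
hsv=cv2.cvtColor(a,cv2.COLOR_BGR2HSV); m=cv2.inRange(hsv,(0,0,0),(180,110,85)); m[:, :312]=0; m[:,376:]=0; m[:105]=0; m[216:]=0
n,l,st,ce=cv2.connectedComponentsWithStats(m)
for k in range(1,n):
    if st[k][4]>30: print(st[k],ce[k].round(1))
h,w=blob(a,(328,201),6,'bore'); print('hub bore',h,w)
g=cv2.cvtColor(a,cv2.COLOR_BGR2GRAY)
for r in range(134,186,4):   # arm edges row by row
    row=g[r,325:365].astype(float); i=np.where(row<95)[0]
    print(r,325+i.min() if len(i) else None,325+i.max() if len(i) else None,end=' | ')
```

```text
S [302.09623467 238.25286801] 34.390625 [ 0.467  -0.3356  0.054 ]
T [341.19143373 290.41713717] 42.203125 [ 0.494  -0.4692  0.054 ]
[333 112  40  61 725] [347.4 136.8]
[313 163  63  53 724] [335.3 191.9]
[359 200  17  16 104] [368.2 209. ]
hub bore [328.08202584 201.08489656] 157.84375
134 344 364 | 138 343 351 | 142 341 350 | 146 340 349 | 150 339 347 | 154 338 346 | 158 337 345 | 162 335 344 | 166 334 343 | 170 332 342 | 174 330 364 | 178 328 364 | 182 328 364 |
```

View pics/v5.png

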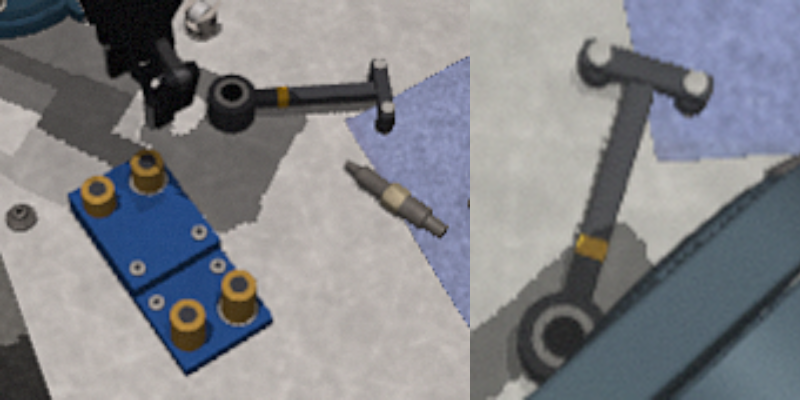

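Both spacers stand in their pockets. In the top crop the lever's bore, band and the pale bolt heads at the yoke are clear, the heads at about (338.3,115.8) and (367.5,125.4) in the full picture. Next I'll compute the lever pose.

Run:
```python
from h import *
off=np.array([.0005,-.001])
hub=onz('top',(328.0,201.0),.034)[:2]+off
yk=onz('top',(352.9,120.6),.032)[:2]+off
band=onz('top',(336.1,173.7),.030)[:2]+off
u=(yk-hub);d=np.linalg.norm(u);u/=d
rows=np.array([(347,138),(345.5,142),(344.5,146),(343,150),(342,154),(341,158),(339.5,162),(338.5,166)],float)
W=np.array([onz('top',r,.03)[:2] for r in rows]);v=cv2.fitLine(W.astype(np.float32),cv2.DIST_L2,0,.01,.01).ravel()
print('hub',hub,'yoke',yk,'d',d,'ang',np.degrees(np.arctan2(u[1],u[0])),'armfit',np.degrees(np.arctan2(v[1],v[0])))
bp=hub+.0455*u; print('bp',bp,'band',band, 'band along',(band-hub)@u,'off',(band-hub)@[-u[1],u[0]])
```

```text
hub [ 0.56425383 -0.28328667] yoke [ 0.69303653 -0.324521  ] d 0.13522297338761866 ang -17.754301692330877 armfit -17.298197
bp [ 0.6075868  -0.29716125] band [ 0.60824362 -0.2967509 ] band along 0.046000408589251085 off 0.0005911004045404933
```

```bash
python3 go.py .608 -.297 .11 -107.6 .608 -.297 .07 -107.6
```

```text
16.35 [ 0.4655 -0.3333  0.2156] [-0.83  0.27  1.69 -0.    1.19  0.54]
[0.608, -0.297, 0.11, -107.6] [0.147, -0.0067, 0.0513, -0.0025, 0.0025, 0.5099]
[0.608, -0.297, 0.07, -107.6] [0.147, -0.0066, 0.0913, -0.0025, 0.0025, 0.5099]
```

Request:
{"method": "carry_out", "body": {
  "steps": [0.015, -0.001, 0, 0, 0, 0.05, 0.6, 0.045, -0.002, 0.005, 0, 0, 0.13, 0.6, 0.08, -0.004, 0.015, 0, 0, 0.25, 0.6, 0.115, -0.005, 0.03, 0, 0, 0.37, 0.6, 0.138, -0.006, 0.05, 0, 0, 0.46, 0.6, 0.147, -0.0065, 0.07, 0, 0, 0.51, 0.6, 0.147, -0.0065, 0.085, 0, 0, 0.51, 0.6, 0.147, -0.0065, 0.091, 0, 0, 0.51, 0.6, 0.147, -0.0065, 0.091, 0, 0, 0.51, 0.6, 0.147, -0.0065, 0.091, 0, 0, 0.51, 0.6, 0.147, -0.0065, 0.091, 0, 0, 0.51, 0.6, 0.147, -0.0065, 0.091, 0, 0, 0.51, 0.6]
}}

```text
time_s: 17.55
eef_pos: [0.6092, -0.2986, 0.1279]
eef_rot: [0.0, 0.988, -0.153, 0.001]
wrist_force: [-1.0, -0.1, -0.5]
opening: 0.599
grasp_force: 0.0
```

```bash
python3 go.py .608 -.297 .024 -107.6
```

```text
17.55 [ 0.6092 -0.2986  0.1279] [-0.63  0.59  1.44  0.    1.11  1.25]
[0.608, -0.297, 0.024, -107.6] [-0.0017, -0.0012, 0.0499, 0.0006, -0.0019, -0.0003]
```

Request:
{"method": "carry_out", "body": {
  "steps": [-0.001, -0.001, 0.015, 0, -0.001, 0, 0.6, -0.001, -0.001, 0.032, 0, -0.001, 0, 0.6, -0.001, -0.001, 0.044, 0, -0.001, 0, 0.6, -0.001, -0.001, 0.049, 0, -0.001, 0, 0.6, -0.001, -0.001, 0.0495, 0, -0.001, 0, 0.6, -0.001, -0.001, 0.0495, 0, -0.001, 0, 0.6, -0.001, -0.001, 0.0495, 0, -0.001, 0, 0.6, -0.001, -0.001, 0.0495, 0, -0.001, 0, 0.6]
}}

```text
time_s: 18.35
eef_pos: [0.6087, -0.297, 0.0779]
eef_rot: [0.0, 0.988, -0.153, 0.0]
wrist_force: [0.1, -0.2, 0.4]
opening: 0.602
grasp_force: 0.0
```

```bash
python3 go.py .608 -.297 .024 -107.6
```

```text
18.35 [ 0.6087 -0.297   0.0779] [-0.63  0.66  1.45 -0.    1.04  1.25]
[0.608, -0.297, 0.024, -107.6] [-0.0006, 0.0002, -0.0001, 0.0003, -0.0002, -0.0]
```

Aligned. I'll close and lift gently to 40 mm to check the balance first.

Request:
{"method": "carry_out", "body": {
  "steps": [-0.0006, 0, 0, 0, 0, 0, 0.4, -0.0006, 0, 0, 0, 0, 0, 0.2, -0.0006, 0, 0, 0, 0, 0, 0, -0.0006, 0, 0, 0, 0, 0, 0, -0.0006, 0, 0, 0, 0, 0, 0, -0.0006, 0, 0, 0, 0, 0, 0, -0.0006, 0, 0, 0, 0, 0, 0, -0.0006, 0, 0, 0, 0, 0, 0, -0.0006, 0, -0.004, 0, 0, 0, 0, -0.0006, 0, -0.012, 0, 0, 0, 0, -0.0006, 0, -0.024, 0, 0, 0, 0, -0.0006, 0, -0.034, 0, 0, 0, 0, -0.0006, 0, -0.04, 0, 0, 0, 0, -0.0006, 0, -0.04, 0, 0, 0, 0, -0.0006, 0, -0.04, 0, 0, 0, 0, -0.0006, 0, -0.04, 0, 0, 0, 0]
}}

```text
time_s: 19.95
eef_pos: [0.6073, -0.2963, 0.1165]
eef_rot: [-0.0, 0.988, -0.153, -0.001]
wrist_force: [-0.4, -0.5, -6.8]
opening: 0.148
grasp_force: 58.7
```

```bash
python3 go.py .608 -.297 .114 -107.6
python3 - <<'E'
from h import *
print(ctrl.get_obs()['torque'])
b=grab('side','s6')
cv2.imwrite('pics/v6.png',cv2.resize(b[150:300,300:500],None,fx=4,fy=4,interpolation=cv2.INTER_CUBIC)[:,:,::-1])
E
```

```text
19.95 [ 0.6073 -0.2963  0.1165] [-0.63  0.6   1.45 -0.    1.1   1.25]
[0.608, -0.297, 0.114, -107.6] [0.0007, 0.0004, -0.0515, -0.0004, 0.0021, -0.0]
[0.05256013 0.00078412 0.04980799]
```

View pics/v6.png

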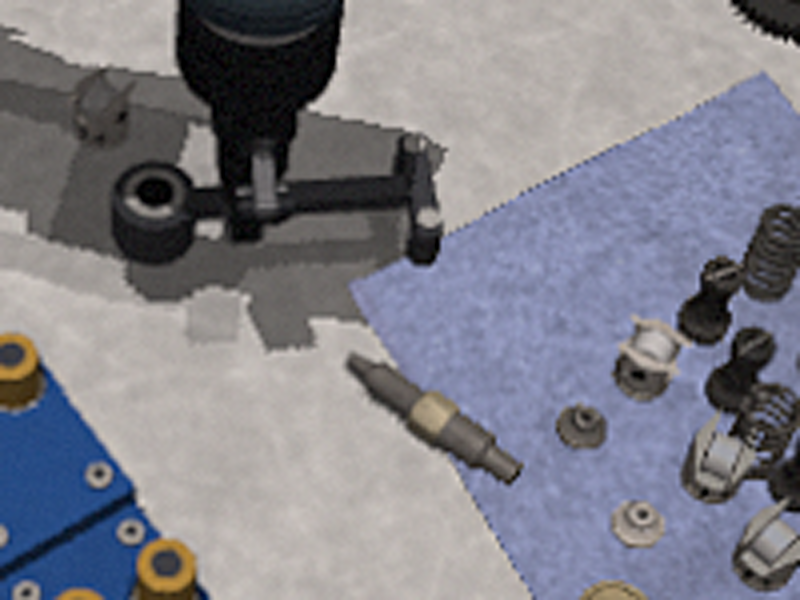

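The lever is held level at the band. Next I'll raise it, then carry and turn it over the fixture.

```bash
python3 go.py .4521 -.3837 .121 -168.4
```

```text
20.0 [ 0.6073 -0.2963  0.1164] [-0.63  0.6   1.45 -0.    1.1   1.25]
[0.4521, -0.3837, 0.121, -168.4] [-0.1217, 0.1302, -0.0584, 0.0008, 0.0022, 1.0611]
```

Request:
{"method": "carry_out", "body": {
  "steps": [0, 0, -0.01, 0, 0, 0, 0, 0, 0, -0.025, 0, 0.001, 0, 0, 0, 0, -0.042, 0, 0.001, 0.02, 0, -0.003, 0.003, -0.053, 0, 0.001, 0.05, 0, -0.009, 0.01, -0.058, 0, 0.002, 0.1, 0, -0.018, 0.02, -0.058, 0, 0.002, 0.17, 0, -0.029, 0.031, -0.058, 0, 0.002, 0.25, 0, -0.041, 0.044, -0.058, 0, 0.002, 0.34, 0, -0.053, 0.057, -0.058, 0, 0.002, 0.44, 0, -0.065, 0.07, -0.058, 0, 0.002, 0.54, 0, -0.077, 0.083, -0.058, 0, 0.002, 0.64, 0, -0.089, 0.096, -0.058, 0, 0.002, 0.74, 0, -0.1, 0.107, -0.058, 0, 0.002, 0.84, 0, -0.109, 0.117, -0.058, 0, 0.002, 0.93, 0, -0.116, 0.125, -0.058, 0, 0.002, 1, 0, -0.12, 0.129, -0.058, 0, 0.002, 1.04, 0, -0.1217, 0.1302, -0.058, 0, 0.002, 1.06, 0, -0.1217, 0.1302, -0.058, 0, 0.002, 1.061, 0, -0.1217, 0.1302, -0.058, 0, 0.002, 1.061, 0, -0.1217, 0.1302, -0.058, 0, 0.002, 1.061, 0]
}}

```text
time_s: 22.0
eef_pos: [0.4527, -0.3837, 0.1755]
eef_rot: [0.0, 0.775, -0.632, 0.001]
wrist_force: [-0.0, 0.2, -6.3]
opening: 0.154
grasp_force: 58.7
```

Request:
{"method": "carry_out", "body": {
  "steps": [0, 0, 0, 0, 0, 0, 0, 0, 0, 0, 0, 0, 0, 0, 0, 0, 0, 0, 0, 0, 0, 0, 0, 0, 0, 0, 0, 0, 0, 0, 0, 0, 0, 0, 0]
}}

```text
time_s: 22.5
eef_pos: [0.4524, -0.3839, 0.1751]
eef_rot: [0.0, 0.775, -0.632, 0.0]
wrist_force: [0.5, -0.2, -6.7]
opening: 0.148
grasp_force: 58.7
```

```bash
python3 go.py .4521 -.3837 .121 -168.4
python3 - <<'E'
from h import *
o=ctrl.get_obs();print(o['opening'],o['grasp_force'],o['wrist_force'],np.abs(o['dq']).max())
b=grab('side','s7')
lx=np.array([.2007,-.98]);c=np.array([.4521,-.3837])
print('expected hub top',proj('side',[*(c-.0455*lx),.097+.034]).round(1),'expected yoke mid top',proj('side',[*(c+.0905*lx),.097+.032]).round(1))
cv2.imwrite('pics/v7.png',cv2.resize(b[170:350,220:420],(800,600),interpolation=cv2.INTER_CUBIC)[:,:,::-1]) # scale 4 x 3.33
E
```

```text
22.5 [ 0.4524 -0.3839  0.1751] [-0.9   0.36  1.66 -0.    1.12  2.04]
[0.4521, -0.3837, 0.121, -168.4] [-0.0002, 0.0003, 0.0001, -0.0, -0.001, 0.0002]
0.1480964465447118 58.728708028793335 [ 0.5289251  -0.20465409 -6.74600353] 0.0023667971056424066
expected hub top [288.5 221.3] expected yoke mid top [329.9 276.9]
```

View pics/v7.png

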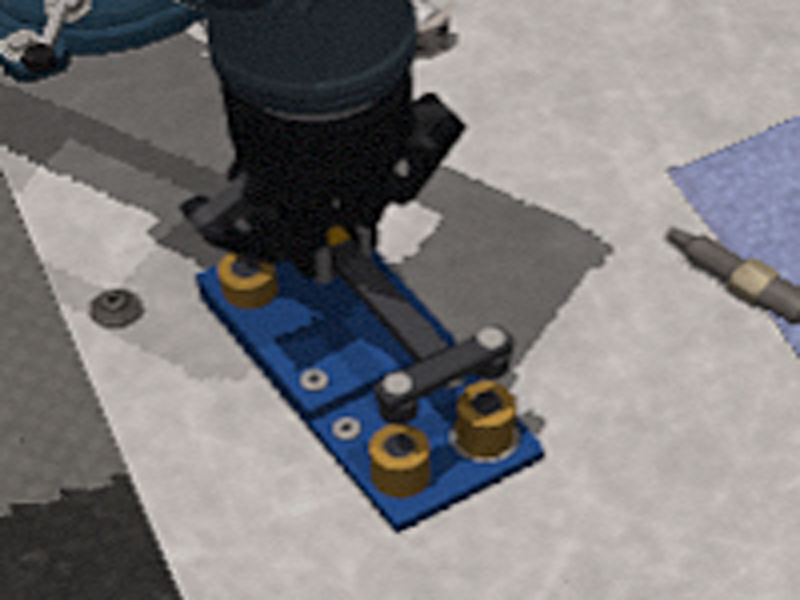

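The lever hangs over the fixture with the yoke heads at (319.8,285.6) and (342.8,272.1), about 2 px from where I expected. I'll check whether that means a tilt, using the same features in earlier views.

Run:
```python
from h import *
from scipy.optimize import least_squares
def pred(c,ang,z,h,off=0):
    u=np.array([np.cos(ang),np.sin(ang)]); return proj('side',[*(c+.0905*u),z+h])
a0=np.radians(-17.6); c0=np.array([.6077,-.2970])
m0=np.array([403.25,206.25])
for h in(.028,.030,.032,.034,.036): print(h,'s0 resid',(m0-pred(c0,a0,0,h)).round(1),
  's6 resid',(np.array([405.5,195.6])-pred(np.array([.6073,-.2963])+[.0000,0],a0,.0385,h)).round(1),
  's7 resid',(np.array([331.25,278.85])-pred(np.array([.4524,-.3839]),np.radians(-78.4),.0972,h)).round(1))
c=np.array([.4524,-.3839]);a=np.radians(-78.4)
print('px per mm z',(pred(c,a,.0972,.032)-pred(c,a,.0962,.032)).round(2),'along',(pred(c+.001*np.array([np.cos(a),np.sin(a)]),a,.0972,.032)-pred(c,a,.0972,.032)).round(2))
```

```text
0.028 s0 resid [ 1.1 -0. ] s6 resid [1.5 0.6] s7 resid [1.1 0.9]
0.03 s0 resid [1.  0.5] s6 resid [1.3 1.2] s7 resid [1.1 1.4]
0.032 s0 resid [0.8 1.1] s6 resid [1.2 1.8] s7 resid [1.1 2. ]
0.034 s0 resid [0.7 1.7] s6 resid [1.1 2.4] s7 resid [1.1 2.5]
0.036 s0 resid [0.6 2.2] s6 resid [1. 3.] s7 resid [1.1 3.1]
px per mm z [-0.   -0.28] along [0.33 0.43]
```

Compared with the bench view, the residual is under 1 px. That is at most about 2° of droop or 2 mm of position, both within tolerance, and everything is still, so I'll hand in.

```bash
python3 -c "
from bench import ctrl
print(ctrl.hand_in())"
```

```text
the job is handed in; nothing more can be done
None
```

I handed the job in at 22.5 s with both spacers in their matching pockets and the lever held level and still, about 4 cm above the spacer tops, with its hub over the short row and its yoke over the tall row; no verdict came back.

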